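Fit the charged cell in the bath's temperature logger

ROBOT

A 6-joint arm with a two-finger parallel gripper is mounted at the origin on a cart in front of the work surface, level with it; the furniture and walls round the work are solid. World frame = base frame: x ahead of the robot, y to its left, z up, the work surface at z = 0. Lengths are in m, angles in rad, forces in N, time in s.
With the tool pointing down it reaches from about 0.275 to 0.875 m from the base axis. Payload 12.5 kg.
Tool frame: the origin (TCP) lies at the very end of the fingers, on their centre line; the grasp point (between the pads) lies 19 mm behind it; z points along the fingers, x is the direction in which the jaws open and shut, and the axes are right-handed (so a half turn about z gives the same grasp; the last joint's range is limited). The gripper opens to 85 mm and grips with 20 to 120 N. Pads are 22 mm wide; open, the fingers measure 114 mm over their backs; the gripper's body (76 mm by 85 mm) begins 54 mm behind the grasp point. The pads swing forward as they close: fully open they stand 13 mm farther back than shut.
Start: joints at [-1.193, 0.351, 1.652, -0, 1.139, -0.085], TCP at [0.246, -0.492, 0.21] pointing down, gripper open.
Joint ranges: [-2.75, 2.75], [-0.79, 2.1], [0.01, 2.65], [-1.57, 4.71], [0.07, 3.14], [-2.87, 2.87]. Speed limits (rad/s): [2.22, 2.22, 2.79, 3.14, 3.14, 3.14].

INTERFACE

Orientations are given as [roll, pitch, yaw] about the fixed x, y, z axes, in that order (R = Rz(yaw) Ry(pitch) Rx(roll)).
In Python, from rig import manip gives the robot as it stands. The module is installed in compiled form; this text tells all that it offers.
- The arm moves only by the tool move_arm, never from a script. Its argument "rows" is a list of rows, each a list of 7 numbers: the shift along the tool's x, y, z each as a share of 0.02 m, from -1 to 1, then the turn, a rotation vector about the tool's x, y, z each as a share of 6 degrees, from -1 to 1, then the opening in per cent of the stroke, from 0 (shut) to 100 (fully open). In form: [[x, y, z, ax, ay, az, fingers], ...]. A call has exactly 10 rows; each row shifts and turns the pose as measured when the row begins, along the tool's axes as they then stand; what a row does not reach is not made up. A row lasts 1/12 s, in which the tool goes at most 41.7 mm and 7.16 degrees, less where a joint would pass 70% of its speed; a pose out of reach is approached as far as the arm can. A call with a number of a shift or a turn outside -1 to 1 is refused whole. A call with a gripper value outside its range is refused whole. The fingers move at their own pace and stop on an object; the grip force is fixed at half the most. Time passes only in rows, so rows that do not move let the fingers close, or fill a call up. It gives the time, the measured TCP pose, the force and the opening at its end, in the units of the state.
- manip.read_state(): the state, without advancing time (a new reading comes with each control period).
- manip.grab_frame(name): name is "scene" or "top" or "wrist"; returns the picture (420x560x3 uint8, red, green, blue); there is no depth.
- manip.camera_params(name): a dict with "fx", "fy", "cx", "cy" (pixels), "xyz" and "rotation" of the camera in the world. Camera axes: x right, y up, looking along -z (the intrinsics and any distortion apply to the point x, -y, -z); pixel columns grow to the right and rows downward; lengths in m; the calibration is good to about 2 mm. A picture is of the moment at which its call begins: read the wrist's pose just before it. camera_params takes no time and is no camera call; for the wrist camera it gives the pose at the moment of the call.
- manip.sign_off(): hands the job in, once; it reports no verdict.
The state is a dict: "clock": time; "q": joint angles; "dq": joint speeds; "joint_torque": joint torques, N m; "position": TCP position; "ee_rot": TCP orientation; "force": force on the tool from outside, world axes, zero at the start; "torque": the same for the moment, N m; "finger_gap": finger opening in m.
Only numpy, scipy, OpenCV 4.12 (cv2) and the standard library are available. Lean on these libraries where they do the work, as an engineer would, in place of code of your own. Each camera call takes 0.05 s, during which the arm holds its last target. There are 200 camera calls.

TASK

The temperature logger of the viscosity bath has no battery. Take the charged cell (green sleeve) from the blue tray, push its flat minus end back against the coil spring in the logger's battery bay, lower its plus end so that its button comes to bear on the brass contact and the cell lies fully home on the two saddles, and let go of it. Then slide the cover fully shut over it, leaving the grey cell and everything else where they are.

Things in the scene. Friction and masses are not known exactly. Their poses are not given: they have to be found in the camera images.
- logger: White bench instrument fixed to the worktop, 208 x 100 mm, flat top (deck) at z = 34 mm. Origin: centre of its underside; x along the long side, from the coil spring's end to the cover's parking end; y across, towards the display and keys; z up. The battery bay runs along x at y = -18, its sides open over the deck but for two runners 3 high at y = -46.5 and 10.5.
- head_block (a point): Black block round the coil spring at the -x end of the bay; point at the middle of its roof's front edge, logger frame (-88, -18, 77) mm. Back wall from x = -98 outwards, two cheeks to x = -82 with 44 mm between them, roof z = 75 to 79 mm over x = -104 to -88 only. 52 mm wide outside.
- plus_wall (a point): Middle of the top of the black wall with a red top edge at the +x end of the bay, logger frame (-6, -18, 62) mm. The wall is 5 thick (x = -8.5 to -3.5), 40 wide, and carries the brass contact on its -x side. A cell comes in over it from above.
- saddle_minus (a point): Black V saddle near the spring; this point is on the bay's axis above it, logger frame (-66, -18, 55) mm. A second one like it stands at x = -24. 8 thick in x, 41 wide; flanks at 45 degrees up to z = 50 mm. It carries a cell with its axis at z = 55 mm, its bottom 5 mm above the deck, and centres it sideways.
- plus_contact (a point): Centre of the brass contact's face, on the bay's axis, logger frame (-10, -18, 55) mm, facing -x: the tip of the cell's plus button bears on it when home. The bay is 62 mm long from the free spring to here, the cell 70 mm.
- minus_seat (a point): Point on the bay's axis, logger frame (-80, -18, 55) mm, where the centre of the cell's flat end lies when the cell is home (8 mm behind the free spring's tip). The spring pushes a released cell along to it.
- spring_tip (a point): Foremost point of the coil spring (blunt, acts as a ball of radius 8 mm), on the bay's axis; free at logger frame (-72, -18, 55) mm, moves with the spring towards -x.
- spring (a joint): How far the spring is pressed in towards logger -x (m): 0 free, 0.008 with a cell home, 0.018 at its stop. It takes 0.9 N at 0, 4.5 N at 0.008, 9 N at 0.018.
- cover (a joint): Opening of the blue-grey sliding cover of the bay (m): 0 shut, 0.094 fully open; starts 0.084 to 0.094 open. Shuts towards logger -x, stays where it is left (2 N to move). A hood 86 long, 52 wide, z = 34.5 to 79 mm, open in front (-x) and below, closed behind; it passes only over a cell that lies home. Front edge at logger x = -86 mm + opening.
- cover_back (a point): Centre of the outer face of the cover's upright back wall, logger frame (opening, -18, 57) mm; the wall is 49 wide, z = 34.5 to 79 mm. Push here towards logger -x to shut the cover. Axes parallel to the logger's.
- tray: Low blue tray fixed to the worktop, 94 (x) x 130 (y) mm, floor z = 8, rim z = 13. Origin: centre of its underside. Two slots at y = +32 and -32, in each a cell lying along tray x on V saddles (8 thick, at x = +-24, 41 wide, up to z = 23), cell axis at z = 28, its bottom 4 above the tray's floor. Either cell may be in either slot.
- cell: Charged cell: green sleeve with a white band at the plus end; cylinder 32 mm in diameter, 70 mm long over the button, about 145 g. Origin: mid-length on its axis; x along the axis to the plus end (any roll about x). In the tray its x points along tray +x.
- cell_plus (a point): Tip of the cell's plus button (steel, 10 mm across, 2 high), 35 mm from the origin along cell x.
- cell_minus (a point): Centre of the cell's flat minus end, 35 mm from the origin along cell -x.
- cell_flat: Discharged cell, the same size but with a grey sleeve; to be left in the tray. Origin mid-length on its axis.
- wash_bottle: Bystander, not to be moved: white squeeze bottle with a red spout, 182 mm tall. Origin: centre of its underside.
- rubber_bulb: Bystander, not to be moved: red rubber bulb standing on its belly, 65 mm across, 116 mm tall. Origin: centre of its underside.
- stopper: Bystander, not to be moved: red-brown rubber stopper, 38 mm across, 24 mm tall. Origin: centre of its underside.
There are look-alikes about, which are no part of the job. Several things have the shape of the cell; the one meant has the colours described above.

How it is judged:
By the outcome, as a careful person would: the job done as asked, in the order asked, and still so for the second after the job is handed in, with the robot touching nothing.
It also fails if it takes over 51 s, if anything falls off the work surface, if the arm or the gripper's body presses on something with over 40 N, if the wrist force passes 120 N, or if a joint passes its speed limit or range.

## Working session

There is one attempt and no reset: what is moved stays moved. The work goes in short steps, Python scripts to look and compute and a tool call to move; the robot and the scene stay as the last step left them, time stands still between calls to the robot, and variables do not carry over. Pictures are saved under pics/ and viewed, about 8 in all and at most 12, crops included, and the job is handed in when it is done.

Besides the shell and the picture viewer there is one more tool, called after "Call:" as name([rows], argument=value, ...), one row to a line, values as JSON. move_arm: Moves the arm, as the interface text tells. Shift numbers are shares of 0.02 m and turn numbers shares of 6 degrees, none past 1 either way. Its arguments: {"type":"object","properties":{"rows":{"type":"array","items":{"type":"array","items":{"type":"number"}}}},"required":["rows"]}

```bash
mkdir -p pics; ls
python3 - <<'E'
from rig import manip
import cv2
s=manip.read_state();print({k:s[k] for k in ("clock","position","ee_rot","finger_gap")})
for n in("top","scene"):
    cv2.imwrite(f"pics/{n}0.png",manip.grab_frame(n)[:,:,::-1]);print(n,manip.camera_params(n))
print(manip.camera_params("wrist"))
E
```

```text
pics
{'clock': 0.0, 'position': array([ 0.24543792, -0.4918101 ,  0.20917   ]), 'ee_rot': array([-3.14146536e+00,  1.15143362e-03, -1.10806311e+00]), 'finger_gap': 0.08557533193416086}
top {'fx': 419.98926412998765, 'fy': 419.98926412998765, 'cx': 276.7848942147214, 'cy': 212.95409784300867, 'xyz': array([ 0.50732342, -0.05054107,  0.93423712]), 'rotation': array([ 0.14952942, -0.0190677 , -1.5822688 ])}
scene {'fx': 473.62549364023295, 'fy': 473.62549364023295, 'cx': 273.4534073685473, 'cy': 204.46397489503448, 'xyz': array([0.09603099, 0.81347594, 0.53033503]), 'rotation': array([ 1.14268255,  0.01454483, -2.62392245])}
{'fx': 345.1136097125985, 'fy': 345.1136097125985, 'cx': 275.83306699709243, 'cy': 211.17518973942944, 'xyz': array([ 0.31982316, -0.45509789,  0.37403118]), 'rotation': array([-0.32951883,  0.00269654, -1.1081263 ])}
```

View pics/top0.png

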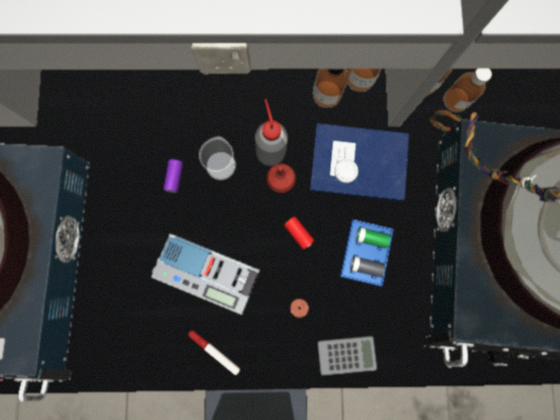

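View pics/scene0.png

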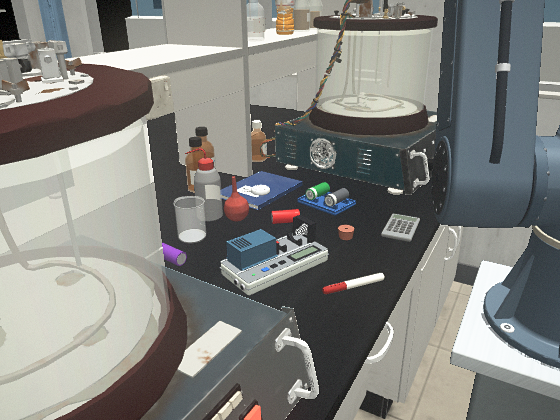

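The top view shows the logger at px (205,272), with the cover at (185,250) parked open on the left and the head block at (247,275). The tray is at (368,252): the green cell is in the upper slot with its white band on the left, and the grey cell is below it. I'll enlarge this for measurement.

Run:
```python
import cv2,numpy as np
t=cv2.imread("pics/top0.png");s=cv2.imread("pics/scene0.png")
a=cv2.resize(t[228:320,145:270],None,fx=6,fy=6,interpolation=cv2.INTER_CUBIC)
cv2.imwrite("pics/a.png",a)   # 750x552
b=cv2.resize(t[215:290,335:400],None,fx=6,fy=6,interpolation=cv2.INTER_CUBIC) #390x450
c=cv2.resize(s[175:220,290:365],None,fx=5,fy=5,interpolation=cv2.INTER_CUBIC) #375x225
im=np.zeros((450,780,3),np.uint8);im[:450,:390]=b;im[:225,400:775]=c
cv2.imwrite("pics/b.png",im)
```

```text
(no output)
```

View pics/a.png

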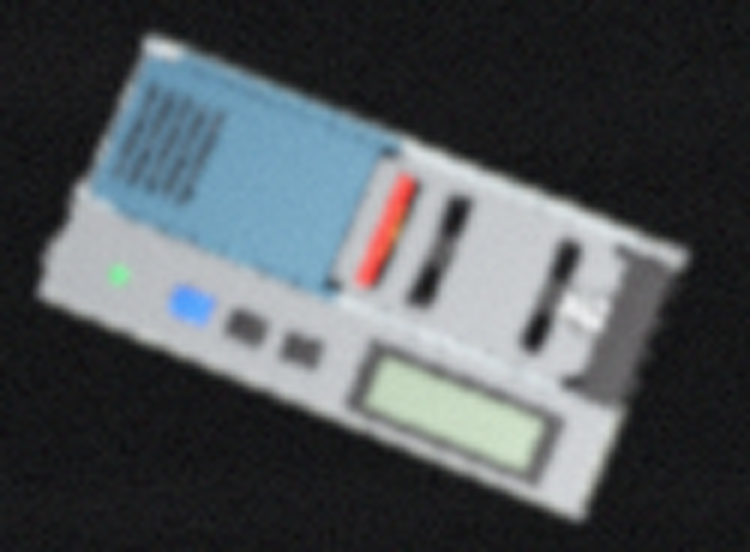

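View pics/b.png

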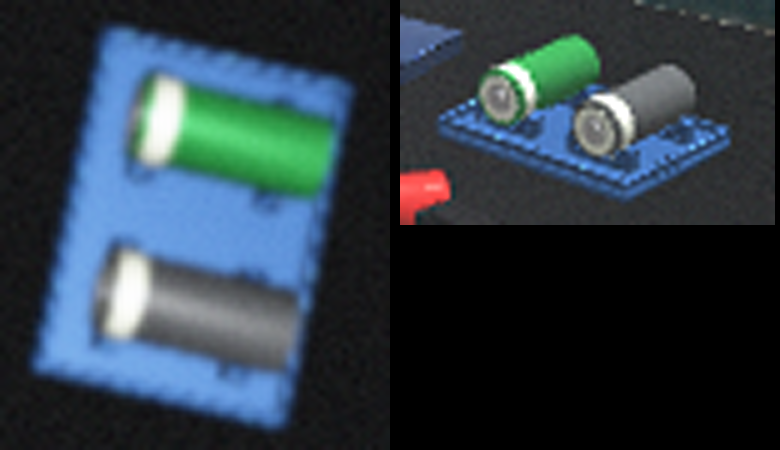

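Crop a gives the logger deck corners at crop px (583,520), (40,295), (148,38) and (688,255), with the red wall top running (408,178)–(368,283). Crop b gives the tray corners at (107,28), (352,82), (282,428) and (35,370). The green cell is in the upper slot (tray y = -32), with its plus end to the left.

```bash
cat > h.py <<'E'
import numpy as np,cv2
from scipy.spatial.transform import Rotation as R
from scipy.optimize import least_squares
from rig import manip
def proj(c,P):
    p=R.from_euler('xyz',c['rotation']).inv().apply(np.atleast_2d(P)-c['xyz'])
    return np.c_[c['cx']+c['fx']*p[:,0]/-p[:,2],c['cy']-c['fy']*p[:,1]/-p[:,2]]
def ray(c,uv,z):
    uv=np.atleast_2d(uv).astype(float)
    d=R.from_euler('xyz',c['rotation']).apply(np.c_[(uv[:,0]-c['cx'])/c['fx'],-(uv[:,1]-c['cy'])/c['fy'],-np.ones(len(uv))])
    return c['xyz']+d*((z-c['xyz'][2])/d[:,2])[:,None]
def W(pose,L): # pose x,y,yaw ; local mm
    L=np.atleast_2d(L)/1000.; x,y,a=pose; r=R.from_euler('z',a)
    return r.apply(L)+[x,y,0]
def fit(obs,p0): # obs: list (cam,uv,L)
    f=lambda p:np.concatenate([(proj(c,W(p,L))-uv).ravel() for c,uv,L in obs])
    s=least_squares(f,p0);return s.x,s.fun.reshape(-1,2)
crop=lambda uv,o,k:(np.array(uv)+.5)/k-.5+o
E
python3 - <<'E'
from h import *
c=manip.camera_params("top")
uv=crop([(583,520),(40,295),(148,38),(688,255),(408,178),(368,283)],(145,228),6)
L=np.array([(-104,50,34),(104,50,34),(104,-50,34),(-104,-50,34),(-6,-38,62),(-6,2,62)])
w=ray(c,uv,.034);print(w.round(4))
p,r=fit([(c,uv,L)],[.45,.1,1.2]);print("logger",p.round(4),r.round(2).tolist())
uv=crop([(107,28),(352,82),(282,428),(35,370)],(335,215),6)
L=np.array([(47,-65,13),(-47,-65,13),(-47,65,13),(47,65,13)])
q,r=fit([(c,uv,L)],[.45,-.2,1.5]);print("tray",q.round(4),r.round(2).tolist())
s=manip.camera_params("scene")
print("cell",W(q,[(0,-32,28),(35,-32,28)]).round(4))
print("scene proj",proj(s,W(q,[(35,-32,28),(-47,65,13),(47,65,13)])).round(1),proj(s,W(p,[(-6,-38,62),(-6,2,62),(104,50,34),(-104,50,34)])).round(1))
print("seat etc",W(p,[(-80,-18,55),(-45,-18,55),(-10,-18,55),(90,-18,57),(0,-18,57)]).round(4))
E
```

```text
[[ 0.4294  0.0064  0.034 ]
 [ 0.5091  0.1969  0.034 ]
 [ 0.5994  0.1616  0.034 ]
 [ 0.5204 -0.0306  0.034 ]
 [ 0.5486  0.0685  0.034 ]
 [ 0.5119  0.0821  0.034 ]]
logger [0.5148 0.0836 1.1811] [[-0.01, 0.19], [-0.92, 0.49], [0.36, -0.58], [0.45, -0.53], [0.56, -0.18], [-0.42, 0.55]]
tray [ 0.5573 -0.2668  1.3282] [[-0.35, -0.58], [0.18, 0.15], [0.61, 0.38], [-0.44, 0.02]]
cell [[ 0.5883 -0.2745  0.028 ]
 [ 0.5967 -0.2406  0.028 ]]
scene proj [[308.5 194.3]
 [356.1 199.9]
 [334.8 211.1]] [[266.5 234.6]
 [278.4 241.8]
 [248.3 283.1]
 [329.3 247.6]]
seat etc [[0.5011 0.0028 0.055 ]
 [0.5144 0.0352 0.055 ]
 [0.5277 0.0675 0.055 ]
 [0.5657 0.16   0.057 ]
 [0.5315 0.0768 0.057 ]]
```

The fits agree to about 1 px (2 mm), and the scene view puts the cell's plus tip within 1.5 px. Next I go above the cell with a part-open jaw, because a full opening would reach the grey cell.

```bash
cat >> h.py <<'E'
from scipy.spatial.transform import Slerp
import json
LOG=[.5148,.0836,1.1811]; TRAY=[.5573,-.2668,1.3282]
def tool(yaw,tilt=0): # tool down, tool x = -y of frame with heading yaw; tilt deg = plus end up
    return R.from_euler('z',yaw-np.pi/2)*R.from_euler('x',np.pi)*R.from_euler('x',tilt,degrees=True)
def plan(wps,grip,start=None):
    """wps: list of (pos,Rot,nrows)"""
    if start is None:
        s=manip.read_state(); start=(np.array(s['position']),R.from_euler('xyz',s['ee_rot']))
    p,r=start; rows=[]
    for P,Q,n in wps:
        P=np.array(P,float); f=np.arange(n+1)/n
        rs=Slerp([0,1],R.concatenate([r,Q]))(f); ps=p+f[:,None]*(P-p)
        for i in range(n):
            rows.append(np.r_[rs[i].inv().apply(ps[i+1]-ps[i])/.02,np.degrees((rs[i].inv()*rs[i+1]).as_rotvec())/6,grip])
        p,r=P,Q
    print("max",np.abs(np.array(rows)[:,:6]).max().round(2),len(rows))
    for k in range(0,len(rows),10): print(json.dumps([[float(round(v,2)) for v in x] for x in rows[k:k+10]]))
E
python3 - <<'E'
from h import *
c=manip.camera_params("top");print(proj(c,[[.246,-.492,.21]]))
t=TRAY[2]; r0=R.from_euler('xyz',manip.read_state()['ee_rot'])
m=Slerp([0,1],R.concatenate([r0,tool(t)]))([.5])[0]
plan([((.37,-.30,.20),m,10),((.5883,-.2745,.15),tool(t),11)],60)
E
```

```text
[[540.2841507  434.82260275]]
max 1.13 21
[[-0.58, -0.99, 0.05, -0.0, 0.0, -0.41, 60.0], [-0.54, -1.01, 0.05, -0.0, 0.0, -0.41, 60.0], [-0.49, -1.03, 0.05, -0.0, 0.0, -0.41, 60.0], [-0.45, -1.05, 0.05, -0.0, 0.0, -0.41, 60.0], [-0.4, -1.07, 0.05, -0.0, 0.0, -0.41, 60.0], [-0.36, -1.09, 0.05, -0.0, 0.0, -0.41, 60.0], [-0.31, -1.1, 0.05, -0.0, 0.0, -0.41, 60.0], [-0.26, -1.11, 0.05, -0.0, 0.0, -0.41, 60.0], [-0.21, -1.12, 0.05, -0.0, 0.0, -0.41, 60.0], [-0.16, -1.13, 0.05, -0.0, 0.0, -0.41, 60.0]]
[[0.7, -0.71, 0.23, -0.0, 0.0, -0.38, 60.0], [0.73, -0.68, 0.23, -0.0, 0.0, -0.38, 60.0], [0.76, -0.65, 0.23, -0.0, 0.0, -0.38, 60.0], [0.78, -0.62, 0.23, -0.0, 0.0, -0.38, 60.0], [0.8, -0.59, 0.23, -0.0, 0.0, -0.38, 60.0], [0.83, -0.56, 0.23, -0.0, 0.0, -0.38, 60.0], [0.85, -0.53, 0.23, -0.0, 0.0, -0.38, 60.0], [0.87, -0.49, 0.23, -0.0, 0.0, -0.38, 60.0], [0.89, -0.46, 0.23, -0.0, 0.0, -0.38, 60.0], [0.9, -0.42, 0.23, -0.0, 0.0, -0.38, 60.0]]
[[0.92, -0.39, 0.23, -0.0, 0.0, -0.38, 60.0]]
```

Call:
move_arm([
  [-0.55, -1, 0.05, 0, 0, -0.4, 60],
  [-0.55, -1, 0.05, 0, 0, -0.4, 60],
  [-0.5, -1, 0.05, 0, 0, -0.4, 60],
  [-0.45, -1, 0.05, 0, 0, -0.4, 60],
  [-0.4, -1, 0.05, 0, 0, -0.4, 60],
  [-0.35, -1, 0.05, 0, 0, -0.4, 60],
  [-0.3, -1, 0.05, 0, 0, -0.4, 60],
  [-0.25, -1, 0.05, 0, 0, -0.4, 60],
  [-0.2, -1, 0.05, 0, 0, -0.4, 60],
  [-0.15, -1, 0.05, 0, 0, -0.4, 60],
])

```text
clock: 0.93
position: [0.3619, -0.3036, 0.1961]
ee_rot: [-3.14, 0.006, -0.676]
force: [0.5, -0.3, 0.5]
finger_gap: 0.0512
```

Run:
```python
from h import *
plan([((.5883,-.2745,.15),tool(TRAY[2]),13)],60)
```

```text
max 0.81 13
[[0.61, -0.63, 0.17, -0.0, 0.0, -0.32, 60.0], [0.63, -0.61, 0.17, -0.0, 0.0, -0.32, 60.0], [0.65, -0.59, 0.17, -0.0, 0.0, -0.32, 60.0], [0.67, -0.57, 0.18, -0.0, 0.0, -0.32, 60.0], [0.69, -0.55, 0.18, -0.0, 0.0, -0.32, 60.0], [0.71, -0.52, 0.18, -0.0, 0.0, -0.32, 60.0], [0.72, -0.5, 0.18, -0.0, 0.0, -0.32, 60.0], [0.74, -0.47, 0.18, -0.0, 0.0, -0.32, 60.0], [0.75, -0.45, 0.18, -0.0, 0.0, -0.32, 60.0], [0.77, -0.42, 0.18, -0.0, 0.0, -0.32, 60.0]]
[[0.78, -0.4, 0.18, -0.0, 0.0, -0.32, 60.0], [0.8, -0.37, 0.18, -0.0, 0.0, -0.32, 60.0], [0.81, -0.34, 0.18, -0.0, 0.0, -0.32, 60.0]]
```

Call:
move_arm([
  [0.8, -0.8, 0.23, 0, 0, -0.42, 60],
  [0.8, -0.8, 0.23, 0, 0, -0.42, 60],
  [0.85, -0.75, 0.23, 0, 0, -0.42, 60],
  [0.9, -0.7, 0.23, 0, 0, -0.42, 60],
  [0.9, -0.65, 0.23, 0, 0, -0.42, 60],
  [0.95, -0.6, 0.23, 0, 0, -0.42, 60],
  [0.95, -0.55, 0.23, 0, 0, -0.42, 60],
  [1, -0.55, 0.23, 0, 0, -0.42, 60],
  [1, -0.5, 0.23, 0, 0, -0.42, 60],
  [0.5, -0.2, 0.1, 0, 0, -0.2, 60],
])

```text
clock: 1.77
position: [0.5815, -0.2672, 0.1471]
ee_rot: [-3.136, 0.01, -0.234]
force: [0.6, -0.2, 0.3]
finger_gap: 0.0511
```

Run:
```python
from h import *
s=manip.read_state();c=manip.camera_params("wrist")
im=manip.grab_frame("wrist")[:,:,::-1].copy();cv2.imwrite("pics/w1.png",im)
print(s['position'],s['ee_rot'],s['clock'])
p=proj(c,W(TRAY,[(34,-32,28),(-34,-32,28),(0,-48,28),(0,-16,28),(47,-65,13),(47,65,13),(-47,-65,13),(-47,65,13)]));print(p.round(0).tolist())
for u in p: cv2.drawMarker(im,tuple(int(v) for v in u.round()),(255,0,255),0,9)
cv2.imwrite("pics/w1m.png",im)
import pickle;pickle.dump(c,open("w1.pkl","wb"))
```

```text
[ 0.58145437 -0.26717854  0.14706956] [-3.13567676  0.00991711 -0.23415037] 1.7667
[[288.0, 164.0], [287.0, 239.0], [306.0, 203.0], [269.0, 203.0], [327.0, 146.0], [176.0, 145.0], [321.0, 246.0], [184.0, 245.0]]
```

View pics/w1m.png

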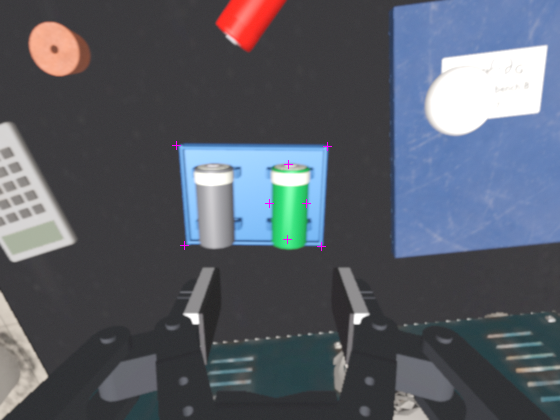

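The wrist view shows the tray corners at (181,148), (327,147), (325,245) and (187,245), with the green cell centred at column 290 and spanning rows 165–247. Predictions are within 4 px, so I refine by fitting.

Run:
```python
from h import *;import pickle
c=pickle.load(open("w1.pkl","rb"));im=cv2.imread("pics/w1.png");h=cv2.cvtColor(im,cv2.COLOR_BGR2HSV)
g=cv2.inRange(h,(45,120,60),(80,255,255))
n,l,st,ce=cv2.connectedComponentsWithStats(g);k=1+st[1:,4].argmax();print("green",st[k],ce[k])
L=np.array([(47,65,13),(47,-65,13),(-47,-65,13),(-47,65,13)])
uv=np.array([(181,147.5),(327,147),(325,245),(187,245)])
q,r=fit([(c,uv,L)],TRAY);print("tray",q.round(4),r.round(1).tolist())
for p in (q,TRAY):print("cell",W(p,[0,-32,28]).round(4))
# direct cell: silhouette mid column near mid rows at z~28
for v in (195,205,215):
    x=np.where(l[v]==k)[0];print(v,x.min(),x.max(),ray(c,[((x.min()+x.max())/2,v)],.03).round(4))
```

```text
green [ 272  185   36   65 2093] [289.1863354  216.62589584]
tray [ 0.5597 -0.2683  1.3401] [[-2.6, -1.0], [2.2, -0.9], [-0.3, 1.4], [0.6, 1.2]]
cell [[ 0.5908 -0.2756  0.028 ]]
cell [[ 0.5884 -0.2745  0.028 ]]
195 273 306 [[ 0.5915 -0.2673  0.03  ]]
205 273 306 [[ 0.5896 -0.276   0.03  ]]
215 273 305 [[ 0.5872 -0.2847  0.03  ]]
```

Run:
```python
from h import *
T=tool(1.333)
plan([((.5897,-.275,.08),T,5),((.5897,-.275,.018),T,5)],60)
```

```text
max 0.67 10
[[0.1, 0.07, 0.67, -0.01, 0.02, 0.01, 60.0], [0.1, 0.06, 0.67, -0.01, 0.02, 0.01, 60.0], [0.1, 0.06, 0.67, -0.01, 0.02, 0.01, 60.0], [0.1, 0.06, 0.67, -0.01, 0.02, 0.01, 60.0], [0.09, 0.06, 0.67, -0.01, 0.02, 0.01, 60.0], [-0.0, -0.0, 0.62, 0.0, 0.0, 0.0, 60.0], [-0.0, -0.0, 0.62, 0.0, 0.0, 0.0, 60.0], [-0.0, -0.0, 0.62, 0.0, 0.0, 0.0, 60.0], [-0.0, -0.0, 0.62, 0.0, 0.0, 0.0, 60.0], [-0.0, -0.0, 0.62, 0.0, 0.0, 0.0, 60.0]]
```

Call:
move_arm([
  [0.1, 0.07, 0.7, -0.01, 0.02, 0, 60],
  [0.1, 0.06, 0.7, -0.01, 0.02, 0, 60],
  [0.1, 0.06, 0.7, -0.01, 0.02, 0, 60],
  [0.1, 0.06, 0.7, -0.01, 0.02, 0, 60],
  [0.1, 0.06, 0.7, -0.01, 0.02, 0, 60],
  [0, 0, 0.8, 0, 0, 0, 60],
  [0, 0, 0.7, 0, 0, 0, 60],
  [0, 0, 0.6, 0, 0, 0, 60],
  [0, 0, 0.4, 0, 0, 0, 60],
  [0, 0, 0.2, 0, 0, 0, 60],
])

```text
clock: 2.65
position: [0.5874, -0.2752, 0.016]
ee_rot: [-3.141, 0.002, -0.237]
force: [0.3, -1.1, 0.7]
finger_gap: 0.0511
```

Run:
```python
from h import *
s=manip.read_state();c=manip.camera_params("wrist");im=manip.grab_frame("wrist")[:,:,::-1].copy();cv2.imwrite("pics/w2.png",im)
print(s['position'],s['ee_rot'],s['force'])
plan([((.5897,-.275,.014),tool(1.333),2)],60)
g=cv2.inRange(cv2.cvtColor(im,cv2.COLOR_BGR2HSV),(45,120,60),(80,255,255))
n,l,st,ce=cv2.connectedComponentsWithStats(g);k=1+st[1:,4].argmax();print("green",st[k],ce[k])
for v in (190,210,230,250,270):
    x=np.where(l[v]==k)[0]
    if len(x):print(v,x.min(),x.max(),ray(c,[((x.min()+x.max())/2,v)],.03).round(4))
```

```text
[ 0.58736802 -0.27519063  0.01596305] [-3.14065752e+00  2.02659954e-03 -2.37291115e-01] [ 0.25379335 -1.05999968  0.67653102]
max 0.06 2
[[0.06, -0.02, 0.04, -0.01, 0.01, 0.0, 60.0], [0.06, -0.02, 0.04, -0.01, 0.01, 0.0, 60.0]]
green [ 248  239   65  113 6221] [279.41408134 295.36264266]
250 249 311 [[ 0.5918 -0.264   0.03  ]]
270 249 310 [[ 0.589  -0.2744  0.03  ]]
```

View pics/w2.png

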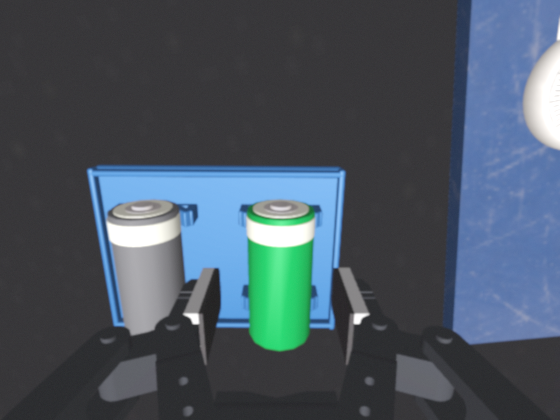

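The fingers stand either side of the green cell, with pads around columns 217 and 335 and the cell at 280. The button is at (281,206) and the minus end's top edge at (279,345). Now I check the mid-length position.

Run:
```python
from h import *
c=manip.camera_params("wrist")
a=ray(c,[(281,206)],.028)[0];b=ray(c,[(279,345)],.043)[0]
s=manip.read_state();d=np.array([np.cos(1.333),np.sin(1.333),0])
for n,p in(("plus",a),("minus",b)): print(n,p.round(4),"along from TCP mm",((p-s['position'])@d*1000).round(1))
```

```text
plus [ 0.597  -0.2428  0.028 ] along from TCP mm 33.6
minus [ 0.5807 -0.3067  0.043 ] along from TCP mm -32.3
```

Call:
move_arm([
  [0.06, -0.01, 0.05, 0, 0.01, 0, 60],
  [0.06, -0.01, 0.05, 0, 0.01, 0, 60],
  [0, 0, 0, 0, 0, 0, 0],
  [0, 0, 0, 0, 0, 0, 0],
  [0, 0, 0, 0, 0, 0, 0],
  [0, 0, 0, 0, 0, 0, 0],
  [0, 0, 0, 0, 0, 0, 0],
  [0, 0, 0, 0, 0, 0, 0],
  [0, 0, 0, 0, 0, 0, 0],
  [0, 0, 0, 0, 0, 0, 0],
])

```text
clock: 3.53
position: [0.592, -0.2778, 0.026]
ee_rot: [3.139, -0.007, -0.237]
force: [-0.2, 0.2, -0.9]
finger_gap: 0.0
```

The gap went to 0 and the tool shifted, so the cell may have slipped out. I'll look before doing anything else.

Run:
```python
from h import *
s=manip.read_state();print(s['position'],s['force'],s['finger_gap'])
a=manip.grab_frame("wrist")[:,:,::-1];cv2.imwrite("pics/w3.png",a)
```

```text
[ 0.59200987 -0.27776986  0.02596335] [-0.21438372  0.17138947 -0.88466456] 2.9024166858028735e-06
```

View pics/w3.png

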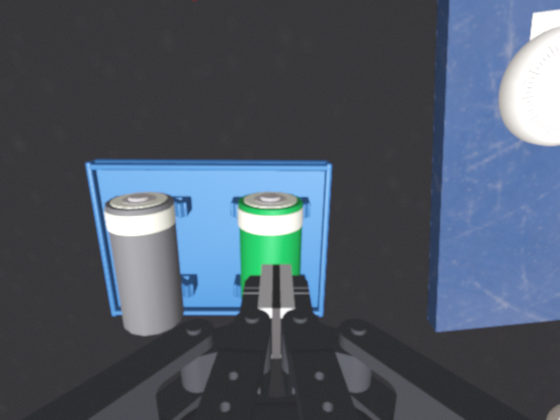

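Run:
```python
from h import *
s=manip.read_state();c=manip.camera_params("wrist");T=R.from_euler('xyz',s['ee_rot']);p=s['position']
for o in [(0,0,0),(0,-11,0),(0,11,0),(0,0,-19),(0,-11,-19),(0,-11,-40)]: print(o,proj(c,p+T.apply(np.array(o)/1e3)).round(0))
print(proj(manip.camera_params("scene"),[p]).round(0))
sc=manip.grab_frame("scene")[:,:,::-1]
cv2.imwrite("pics/s2.png",cv2.resize(sc[140:240,260:400],None,fx=5,fy=5,interpolation=cv2.INTER_CUBIC))
```

```text
(0, 0, 0) [[277. 259.]]
(0, -11, 0) [[277. 240.]]
(0, 11, 0) [[277. 278.]]
(0, 0, -19) [[277. 277.]]
(0, -11, -19) [[277. 256.]]
(0, -11, -40) [[277. 279.]]
[[316. 191.]]
```

View pics/s2.png

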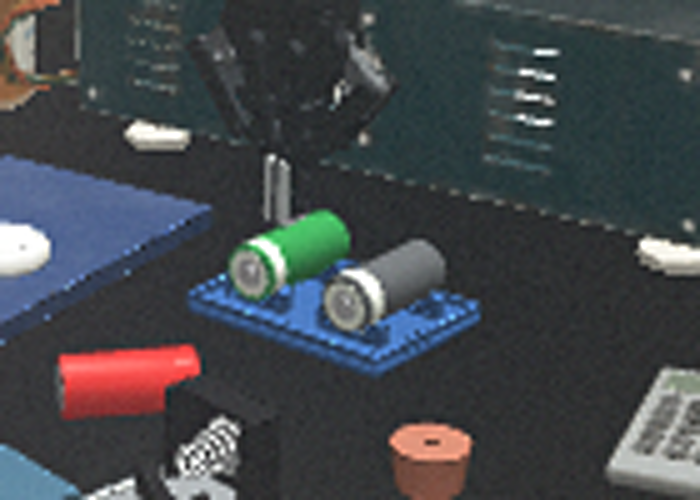

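The scene crop shows the shut finger tips (crop 278,220) above the cell's top, though the reported TCP z of 0.026 would put them at mid-cell. I'll check whether the camera height is off or the fingers really end short of the reported TCP.

Run:
```python
from h import *;import pickle
c1=pickle.load(open("w1.pkl","rb"));c3=manip.camera_params("wrist")
L=np.array([(47,65,13),(47,-65,13),(-47,-65,13),(-47,65,13)])
def f4(c,uv):
    f=lambda p:(proj(c,W(p[:3],L)+[0,0,p[3]])-uv).ravel()
    s=least_squares(f,TRAY+[0]);return s.x.round(4),s.fun.round(1)
print("w1",f4(c1,np.array([(181,147.5),(327,147),(325,245),(187,245)])))
print("w3",f4(c3,np.array([(88,163),(330,161),(325,316),(110,316)])))
ct=manip.camera_params("top");print("top",f4(ct,crop([(35,370),(107,28),(352,82),(282,428)],(335,215),6)))
s=manip.read_state();T=R.from_euler('xyz',s['ee_rot'])
print("cam in tool",T.inv().apply(c3['xyz']-s['position']).round(4))
```

```text
w1 (array([ 0.559 , -0.2695,  1.34  , -0.0055]), array([-1.1, -0.4,  0.9, -0.1, -1.5,  0.4,  1.8,  0.2]))
w3 (array([ 0.5574, -0.268 ,  1.3337, -0.003 ]), array([-3.2,  0.2,  2.1,  2.1, -1.1, -1.6,  2.3, -1.1]))
top (array([ 0.5578, -0.2693,  1.3283, -0.0106]), array([-0.1, -0.2, -0.2, -0.2, -0.1,  0.4,  0.4,  0. ]))
cam in tool [-0.0002 -0.083  -0.1648]
```

Camera heights agree with the tray to 3–5 mm. In the earlier wrist picture the 51 mm gap spans 113 px, a depth of 156 mm, which puts the tips about 25 mm behind the reported TCP. The contact evidence gives about 18–19 mm when shut. So the fingers really end about 20 mm short of the reported TCP, and I'll use that. Next I raise, open, re-measure the cell and go lower.

Run:
```python
from h import *
T=tool(1.333)
plan([((.5895,-.275,.050),T,3)],60)
```

```text
max 0.41 3
[[-0.05, -0.03, -0.41, 0.01, -0.02, 0.0, 60.0], [-0.05, -0.03, -0.41, 0.01, -0.02, 0.0, 60.0], [-0.05, -0.03, -0.41, 0.01, -0.02, 0.0, 60.0]]
```

Call:
move_arm([
  [0, 0, -0.4, 0, 0, 0, 0],
  [0, 0, -0.4, 0, 0, 0, 0],
  [-0.05, -0.03, -0.4, 0.01, -0.02, 0, 60],
  [-0.05, -0.03, 0, 0.01, -0.02, 0, 60],
  [-0.05, -0.03, 0, 0.01, -0.02, 0, 60],
  [0, 0, 0, 0, 0, 0, 60],
  [0, 0, 0, 0, 0, 0, 60],
  [0, 0, 0, 0, 0, 0, 60],
  [0, 0, 0, 0, 0, 0, 60],
  [0, 0, 0, 0, 0, 0, 60],
])

```text
clock: 4.47
position: [0.5885, -0.2743, 0.0511]
ee_rot: [-3.14, 0.003, -0.237]
force: [-0.3, 0.4, 0.1]
finger_gap: 0.0509
```

Run:
```python
from h import *
s=manip.read_state();c=manip.camera_params("wrist");im=manip.grab_frame("wrist")[:,:,::-1].copy()
print(s['position'],s['ee_rot'],s['finger_gap'])
h=cv2.cvtColor(im,cv2.COLOR_BGR2HSV)
g=cv2.inRange(h,(45,120,60),(80,255,255))
n,l,st,ce=cv2.connectedComponentsWithStats(g);k=1+st[1:,4].argmax();print("green",st[k],ce[k])
P=[]
for v in range(st[k][1]+25,st[k][1]+st[k][3]-15,10):
    x=np.where(l[v]==k)[0];p=ray(c,[((x.min()+x.max())/2,v)],.032)[0];P.append(p);print(v,x.min(),x.max(),p.round(4))
d=P[0]-P[-1];print("yaw",np.arctan2(d[1],d[0]))
for n,L in(("plusR",(35,-32,28)),("minustop",(-33,-32,44))):print(n,proj(c,W([.5578,-.2683,1.333],[L])).round(0))
cv2.imwrite("pics/w4.png",im)
sc=manip.grab_frame("scene")[:,:,::-1]
v=np.zeros((420,790,3),np.uint8);v[:,:340]=im[:,130:470];v[:400,350:770]=cv2.resize(sc[150:230,280:364],None,fx=5,fy=5,interpolation=cv2.INTER_CUBIC)
cv2.imwrite("pics/v4.png",v)
```

```text
[ 0.58848058 -0.27434481  0.0510746 ] [-3.14017682e+00  2.74033713e-03 -2.36545436e-01] 0.050914593088356636
green [ 252  217   53   94 4450] [277.69977528 263.42247191]
242 253 303 [ 0.5896 -0.2731  0.032 ]
252 253 303 [ 0.5881 -0.2793  0.032 ]
262 252 303 [ 0.5863 -0.2856  0.032 ]
272 253 302 [ 0.5847 -0.292   0.032 ]
282 253 302 [ 0.5831 -0.2986  0.032 ]
292 253 302 [ 0.5815 -0.3054  0.032 ]
yaw 1.3269678945904462
plusR [[278. 187.]]
minustop [[278. 307.]]
```

View pics/v4.png

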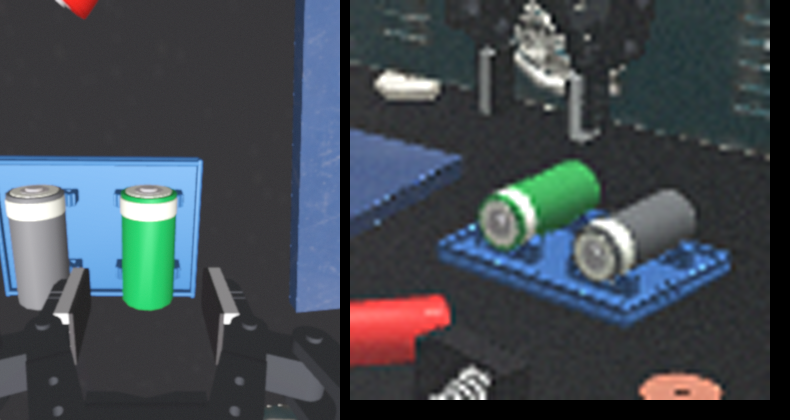

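Run:
```python
from h import *
s=manip.read_state();c=manip.camera_params("scene");T=R.from_euler('xyz',s['ee_rot'])
for h in (0,-15,-20,-25,-30,-35):
    print(h,proj(c,s['position']+T.apply(np.array([(29,0,h),(-29,0,h)])/1e3)).round(1).tolist())
```

```text
0 [[308.6, 180.0], [325.4, 185.2]]
-15 [[308.6, 174.9], [325.6, 180.0]]
-20 [[308.7, 173.2], [325.7, 178.2]]
-25 [[308.7, 171.5], [325.7, 176.5]]
-30 [[308.7, 169.7], [325.8, 174.7]]
-35 [[308.8, 168.0], [325.8, 172.9]]
```

The scene view confirms the tips are about 22 mm behind the TCP at a 51 mm gap. The cell is undisturbed, centred at about (0.589, -0.2755). I descend to a reported z of about -0.004, which puts the tips near 16–18 mm.

Call:
move_arm([
  [0.02, 0.03, 0.4, 0, 0, 0, 60],
  [0.02, 0.03, 0.5, 0, 0, 0, 60],
  [0, 0, 0.5, 0, 0, 0, 60],
  [0, 0, 0.4, 0, 0, 0, 60],
  [0, 0, 0.3, 0, 0, 0, 60],
  [0, 0, 0.25, 0, 0, 0, 60],
  [0, 0, 0.15, 0, 0, 0, 60],
  [0, 0, 0.1, 0, 0, 0, 60],
  [0, 0, 0.05, 0, 0, 0, 60],
  [0, 0, 0, 0, 0, 0, 60],
])

```text
clock: 5.4
position: [0.5879, -0.2752, -0.0098]
ee_rot: [-3.139, 0.006, -0.237]
force: [-0.4, -0.4, 0.3]
finger_gap: 0.0513
```

Call:
move_arm([
  [0.05, 0.01, -0.15, -0.01, 0.02, 0, 60],
  [0.02, 0, -0.1, 0, 0.02, 0, 60],
  [0, 0, 0, 0, 0, 0, 35],
  [0, 0, 0, 0, 0, 0, 20],
  [0, 0, 0, 0, 0, 0, 20],
  [0, 0, 0, 0, 0, 0, 0],
  [0, 0, 0, 0, 0, 0, 0],
  [0, 0, 0, 0, 0, 0, 0],
  [0, 0, 0, 0, 0, 0, 0],
  [0, 0, 0, 0, 0, 0, 0],
])

```text
clock: 6.23
position: [0.5893, -0.2759, -0.0026]
ee_rot: [-3.141, 0.001, -0.237]
force: [0.0, 0.5, -2.1]
finger_gap: 0.0296
```

Call:
move_arm([
  [0, 0, -0.2, 0, 0, 0, 0],
  [0, 0, -0.3, 0, 0, 0, 0],
  [0, 0, -0.5, 0, 0, 0, 0],
  [0, 0, -0.8, 0, 0, 0, 0],
  [0, 0, -0.8, 0, 0, 0, 0],
  [0, 0, -0.8, 0, 0, 0, 0],
  [0, 0, -0.8, 0, 0, 0, 0],
  [0, 0, -0.8, 0, 0, 0, 0],
  [0, 0, -0.5, 0, 0, 0, 0],
  [0, 0, -0.2, 0, 0, 0, 0],
])

```text
clock: 7.07
position: [0.5892, -0.2759, 0.1222]
ee_rot: [-3.141, -0.0, -0.236]
force: [-0.8, 0.8, -1.8]
finger_gap: 0.0299
```

Run:
```python
from h import *
s=manip.read_state();c=manip.camera_params("wrist");im=manip.grab_frame("wrist")[:,:,::-1].copy();sc=manip.grab_frame("scene")[:,:,::-1]
print(s['position'],s['ee_rot'],s['finger_gap'],s['force'])
v=np.zeros((600,800,3),np.uint8);v[:420,:340]=im[:,110:450];v[:600,350:800]=cv2.resize(sc[110:230,280:370],None,fx=5,fy=5,interpolation=cv2.INTER_CUBIC)
cv2.imwrite("pics/v5.png",v);cv2.imwrite("pics/w5.png",im)
T=R.from_euler('xyz',s['ee_rot'])
for h in (0,-10,-20,-30,-40):print(h,proj(c,s['position']+T.apply(np.array([(0,-35,h),(0,35,h-16)])/1e3)).round(0).tolist(),proj(manip.camera_params("scene"),s['position']+T.apply(np.array([(0,-35,h)])/1e3)).round(1).tolist())
```

```text
[ 0.58922671 -0.2758584   0.12219223] [-3.14107752e+00 -3.21439741e-04 -2.36418329e-01] 0.029933872908293153 [-0.77917434  0.76549132 -1.8429133 ]
0 [[277.0, 196.0], [277.0, 334.0]] [[309.1, 160.7]]
-10 [[277.0, 202.0], [277.0, 347.0]] [[309.2, 157.0]]
-20 [[277.0, 208.0], [277.0, 362.0]] [[309.2, 153.3]]
-30 [[277.0, 216.0], [277.0, 379.0]] [[309.3, 149.6]]
-40 [[277.0, 225.0], [277.0, 399.0]] [[309.4, 145.9]]
```

View pics/v5.png

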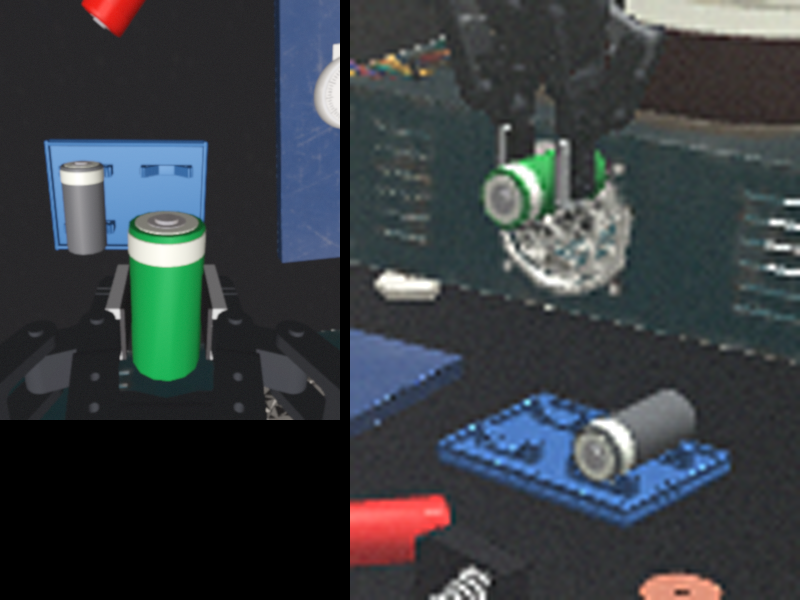

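The cell is held level, with its plus tip at wrist px (277,219) and the axis about 31 mm behind the reported TCP. The grey cell is undisturbed. Now to above the logger bay.

```bash
cat >> h.py <<'E'
HA=.031
def tcp(log,Lmm,tilt=0): # cell mid at logger-frame point
    T=tool(log[2],tilt); return W(log,Lmm)[0]+T.apply([0,0,HA]),T
E
python3 - <<'E'
from h import *
P,T=tcp(LOG,(-45,-18,150));print(P)
plan([(P,T,20)],0)
E
```

```text
[0.5143546  0.03513556 0.119     ]
max 0.71 20
[[-0.36, -0.71, 0.01, -0.0, 0.0, 0.07, 0.0], [-0.37, -0.71, 0.01, -0.0, 0.0, 0.07, 0.0], [-0.37, -0.71, 0.01, -0.0, 0.0, 0.07, 0.0], [-0.38, -0.7, 0.01, -0.0, 0.0, 0.07, 0.0], [-0.39, -0.7, 0.01, -0.0, 0.0, 0.07, 0.0], [-0.39, -0.7, 0.01, -0.0, 0.0, 0.07, 0.0], [-0.4, -0.69, 0.01, -0.0, 0.0, 0.07, 0.0], [-0.4, -0.69, 0.01, -0.0, 0.0, 0.07, 0.0], [-0.41, -0.69, 0.01, -0.0, 0.0, 0.07, 0.0], [-0.41, -0.69, 0.01, -0.0, 0.0, 0.07, 0.0]]
[[-0.42, -0.68, 0.01, -0.0, 0.0, 0.07, 0.0], [-0.42, -0.68, 0.01, -0.0, 0.0, 0.07, 0.0], [-0.43, -0.68, 0.01, -0.0, 0.0, 0.07, 0.0], [-0.43, -0.67, 0.01, -0.0, 0.0, 0.07, 0.0], [-0.44, -0.67, 0.01, -0.0, 0.0, 0.07, 0.0], [-0.44, -0.67, 0.01, -0.0, 0.0, 0.07, 0.0], [-0.45, -0.66, 0.01, -0.0, 0.0, 0.07, 0.0], [-0.45, -0.66, 0.01, -0.0, 0.0, 0.07, 0.0], [-0.46, -0.66, 0.01, -0.0, 0.0, 0.07, 0.0], [-0.46, -0.65, 0.01, -0.0, 0.0, 0.07, 0.0]]
```

Call:
move_arm([
  [-0.2, -0.35, 0, 0, 0, 0.05, 0],
  [-0.35, -0.7, 0, 0, 0, 0.07, 0],
  [-0.37, -0.7, 0, 0, 0, 0.07, 0],
  [-0.38, -0.7, 0, 0, 0, 0.07, 0],
  [-0.39, -0.7, 0, 0, 0, 0.07, 0],
  [-0.39, -0.7, 0, 0, 0, 0.07, 0],
  [-0.4, -0.7, 0, 0, 0, 0.07, 0],
  [-0.4, -0.7, 0, 0, 0, 0.07, 0],
  [-0.41, -0.7, 0, 0, 0, 0.07, 0],
  [-0.41, -0.7, 0, 0, 0, 0.07, 0],
])

```text
clock: 8.0
position: [0.5445, -0.1176, 0.1107]
ee_rot: [-3.14, 0.018, -0.317]
force: [-0.2, 0.0, -1.6]
finger_gap: 0.0299
```

Call:
move_arm([
  [-0.42, -0.7, 0, 0, 0, 0.07, 0],
  [-0.42, -0.7, 0, 0, 0, 0.07, 0],
  [-0.43, -0.7, 0, 0, 0, 0.07, 0],
  [-0.43, -0.7, 0, 0, 0, 0.07, 0],
  [-0.43, -0.7, 0, 0, 0, 0.07, 0],
  [-0.43, -0.7, 0, 0, 0, 0.07, 0],
  [-0.43, -0.7, 0, 0, 0, 0.07, 0],
  [-0.43, -0.7, 0, 0, 0, 0.07, 0],
  [-0.3, -0.4, 0, 0, 0, 0.05, 0],
  [-0.1, -0.2, 0, 0, 0, 0.05, 0],
])

```text
clock: 8.83
position: [0.502, 0.0389, 0.1026]
ee_rot: [3.138, 0.037, -0.39]
force: [-0.8, 0.3, -1.8]
finger_gap: 0.0296
```

Run:
```python
from h import *
s=manip.read_state();c=manip.camera_params("wrist");im=manip.grab_frame("wrist")[:,:,::-1].copy();sc=manip.grab_frame("scene")[:,:,::-1]
print(s['position'],s['ee_rot'],s['finger_gap'],s['force'],s['clock'])
cv2.imwrite("pics/w6.png",im);cv2.imwrite("pics/s6.png",sc)
import pickle;pickle.dump((c,s['position'],s['ee_rot']),open("w6.pkl","wb"))
p=proj(c,W(LOG,[(-104,50,34),(104,50,34),(104,-50,34),(-104,-50,34),(-6,-38,62),(-6,2,62),(-88,-40,79),(-88,4,79)]));print(p.round(0).tolist())
v=cv2.resize(im,None,fx=1.4,fy=1.4,interpolation=cv2.INTER_CUBIC)
for u in p: cv2.drawMarker(v,tuple(int(a*1.4) for a in u.round()),(255,0,255),0,9)
cv2.imwrite("pics/v6.png",v)
```

```text
[0.50200775 0.03885981 0.10262553] [ 3.13800071  0.03744043 -0.39042902] 0.029598876448395754 [-0.78595172  0.26149588 -1.83674057] 8.8333
[[209.0, 284.0], [186.0, -29.0], [360.0, -31.0], [338.0, 287.0], [334.0, 169.0], [267.0, 168.0], [333.0, 303.0], [264.0, 301.0]]
```

View pics/v6.png

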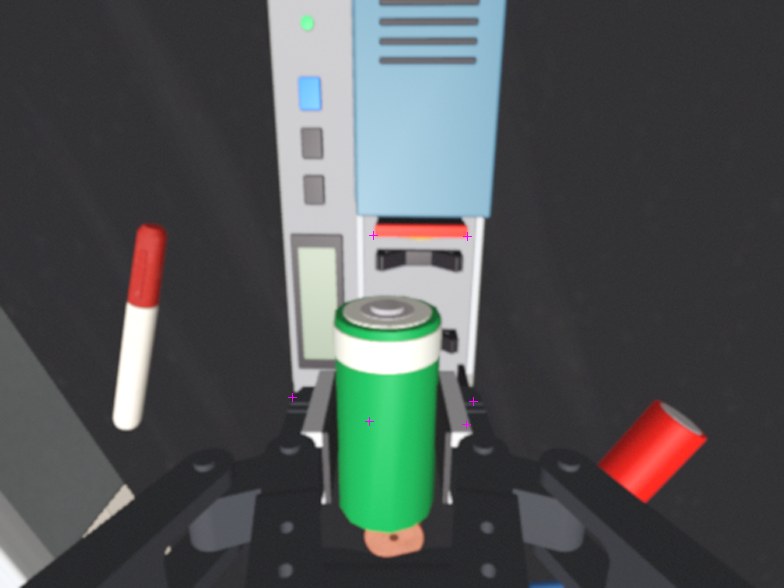

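The wrist view shows the red wall ends at px (267,164) and (334,164), against a predicted row of 168.5. So the logger sits about 2–3 mm further towards its +x, and sideways it agrees. The wrist has drifted about 2° in pitch, which the next move corrects. I refit using the red wall in all three views.

Run:
```python
from h import *;import pickle
cw=pickle.load(open("w6.pkl","rb"))[0];ct=manip.camera_params("top");cs=manip.camera_params("scene")
def red(f,box):
    im=cv2.imread(f);x0,y0,x1,y1=box;h=cv2.cvtColor(im,cv2.COLOR_BGR2HSV)[y0:y1,x0:x1]
    m=cv2.inRange(h,(0,130,110),(10,255,255))|cv2.inRange(h,(172,130,110),(180,255,255))
    n,l,st,ce=cv2.connectedComponentsWithStats(m);k=1+st[1:,4].argmax()
    v,u=np.where(l==k);r=cv2.minAreaRect(np.c_[u,v].astype(np.float32));return ce[k]+[x0,y0],st[k][4],r[1:]
rw,rt,rs=[red(*a) for a in(("pics/w6.png",(230,140,370,200)),("pics/top0.png",(195,250,220,280)),("pics/scene0.png",(250,215,300,260)))]
for n,c,r in(("w",cw,rw),("t",ct,rt),("s",cs,rs)):
    print(n,r,"pred",proj(c,W(LOG,[(-6,-18,62)])).round(1), "world@z62",ray(c,r[0],.0615).round(4))
L0=W(LOG,[(-6,-18,62)]);print(L0)
im=cv2.imread("pics/w6.png")
# cover front edge and saddle rows down the column
col=im[140:215,278:296].mean(1).astype(int);print([(140+i,*v) for i,v in enumerate(col)])
for L in[(-28,-38,50),(-20,-38,50),(-28,2,50)]:print(L,proj(cw,W(LOG,[L])).round(1))
for op in(84,89,94):print(op,proj(cw,W(LOG,[(-86+op,-18,79)])).round(1))
```

```text
w (array([300.99480069, 163.97053726]), np.int32(577), ((9.0, 65.0), 90.0)) pred [[300.4 168.3]] world@z62 [[0.5304 0.0735 0.0615]]
t (array([209.2 , 266.16]), np.int32(50), ((2.626128911972046, 17.857677459716797), 23.198591232299805)) pred [[209.3 266.2]] world@z62 [[0.5292 0.0716 0.0615]]
s (array([282.84337349, 218.27710843]), np.int32(166), ((8.0, 25.0), 90.0)) pred [[272.4 238.1]] world@z62 [[ 0.5549 -0.0211  0.0615]]
[[0.529171   0.07121152 0.062     ]]
[(140, np.int64(225), np.int64(207), np.int64(170)), (141, np.int64(225), np.int64(207), np.int64(170)), (142, np.int64(226), np.int64(207), np.int64(171)), (143, np.int64(226), np.int64(207), np.int64(170)), (144, np.int64(226), np.int64(207), np.int64(171)), (145, np.int64(226), np.int64(207), np.int64(171)), (146, np.int64(226), np.int64(207), np.int64(170)), (147, np.int64(226), np.int64(207), np.int64(170)), (148, np.int64(226), np.int64(207), np.int64(170)), (149, np.int64(226), np.int64(207), np.int64(171)), (150, np.int64(226), np.int64(207), np.int64(171)), (151, np.int64(225), np.int64(206), np.int64(170)), (152, np.i
[... 2659 characters left out ...]
, np.int64(204), np.int64(205)), (205, np.int64(207), np.int64(204), np.int64(204)), (206, np.int64(207), np.int64(204), np.int64(205)), (207, np.int64(207), np.int64(204), np.int64(204)), (208, np.int64(207), np.int64(204), np.int64(204)), (209, np.int64(205), np.int64(203), np.int64(203)), (210, np.int64(197), np.int64(196), np.int64(195)), (211, np.int64(176), np.int64(179), np.int64(175)), (212, np.int64(150), np.int64(157), np.int64(154)), (213, np.int64(136), np.int64(144), np.int64(144)), (214, np.int64(130), np.int64(136), np.int64(138))]
(-28, -38, 50) [[329.8 198. ]]
(-20, -38, 50) [[330.4 186.1]]
(-28, 2, 50) [[268.6 197.3]]
84 [[301.4 167.6]]
89 [[301.7 158.6]]
94 [[301.9 149.4]]
```

The top view agrees with the fit, the wrist view puts the wall +2.5 mm, and the scene match caught the loose red cell, so I discard it. I shift the logger estimate by +2 mm along its x; the cover is about 89 mm open. Next I go above the bay tilted 25°, plus end up.

```bash
cat >> h.py <<'E'
LOG=[.5156,.0854,1.1811]
def byM(Mx,Mz,tilt): # minus-end centre at logger (Mx,-18,Mz)
    t=np.radians(tilt); return tcp(LOG,(Mx+35*np.cos(t),-18,Mz+35*np.sin(t)),tilt)
def where(): # current cell pose in logger frame
    s=manip.read_state();T=R.from_euler('xyz',s['ee_rot']);Rl=R.from_euler('z',LOG[2]).inv()
    G=s['position']+T.apply([0,0,-HA]);f=lambda p:(Rl.apply(p-np.r_[LOG[:2],0])*1000).round(1)
    a=(Rl*T).apply([0,-1,0]);x=(Rl*T).apply([1,0,0])
    print("t",round(s['clock'],2),"M",f(G+T.apply([0,.035,0])),"plus",f(G-T.apply([0,.035,0])),"tilt",np.degrees(np.arcsin(a[2])).round(1),"yaw",np.degrees(np.arctan2(a[1],a[0])).round(1),"jawroll",np.degrees(np.arcsin(x[2])).round(1),"F_log",Rl.apply(s['force']).round(1),"gap",round(s['finger_gap'],4))
E
python3 - <<'E'
from h import *
where()
P,T=byM(-71,100,25)
plan([(P,T,9)],0)
E
```

```text
t 8.93 M [-83.5  -7.1 133.9] plus [-13.5  -7.1 133.7] tilt -0.2 yaw -0.0 jawroll -2.1 F_log [-0.2 -0.4 -1.6] gap 0.0301
max 0.47 9
[[0.07, -0.12, 0.09, 0.47, 0.04, -0.01, 0.0], [0.07, -0.12, 0.09, 0.47, 0.04, -0.01, 0.0], [0.07, -0.12, 0.1, 0.47, 0.04, -0.01, 0.0], [0.07, -0.11, 0.1, 0.47, 0.04, -0.01, 0.0], [0.07, -0.11, 0.11, 0.47, 0.04, -0.01, 0.0], [0.07, -0.1, 0.12, 0.47, 0.04, -0.01, 0.0], [0.07, -0.09, 0.12, 0.47, 0.04, -0.01, 0.0], [0.07, -0.09, 0.13, 0.47, 0.04, -0.01, 0.0], [0.07, -0.08, 0.13, 0.47, 0.04, -0.01, 0.0]]
```

Call:
move_arm([
  [0.07, -0.12, 0.09, 0.47, 0.04, -0.01, 0],
  [0.07, -0.12, 0.09, 0.47, 0.04, -0.01, 0],
  [0.07, -0.12, 0.1, 0.47, 0.04, -0.01, 0],
  [0.07, -0.11, 0.1, 0.47, 0.04, -0.01, 0],
  [0.07, -0.11, 0.11, 0.47, 0.04, -0.01, 0],
  [0.07, -0.1, 0.12, 0.47, 0.04, -0.01, 0],
  [0.07, -0.09, 0.12, 0.47, 0.04, -0.01, 0],
  [0.07, -0.09, 0.13, 0.47, 0.04, -0.01, 0],
  [0.07, -0.08, 0.1, 0.3, 0.04, -0.01, 0],
  [0, 0, 0, 0, 0, 0, 0],
])

```text
clock: 9.77
position: [0.5243, 0.0484, 0.0845]
ee_rot: [-2.704, -0.008, -0.394]
force: [-0.3, 0.2, -1.4]
finger_gap: 0.0297
```

Run:
```python
from h import *
where()
a=byM(-71,75,25);b=byM(-71,57,25)
plan([(*a,5),(*b,5)],0)
```

```text
t 9.77 M [-75.8 -21.8  97.8] plus [-12.4 -21.8 127.5] tilt 25.1 yaw -0.0 jawroll 0.4 F_log [ 0.1  0.4 -1.4] gap 0.0297
max 0.23 10
[[-0.04, 0.05, 0.23, -0.0, -0.02, -0.0, 0.0], [-0.04, 0.05, 0.23, -0.0, -0.02, -0.0, 0.0], [-0.04, 0.05, 0.23, -0.0, -0.02, -0.0, 0.0], [-0.04, 0.05, 0.23, -0.0, -0.02, -0.0, 0.0], [-0.04, 0.05, 0.23, -0.0, -0.02, -0.0, 0.0], [0.0, 0.08, 0.16, 0.0, 0.0, 0.0, 0.0], [0.0, 0.08, 0.16, 0.0, 0.0, 0.0, 0.0], [0.0, 0.08, 0.16, 0.0, 0.0, 0.0, 0.0], [0.0, 0.08, 0.16, 0.0, 0.0, 0.0, 0.0], [0.0, 0.08, 0.16, 0.0, 0.0, 0.0, 0.0]]
```

Call:
move_arm([
  [-0.06, -0.08, 0.1, 0, -0.03, 0, 0],
  [-0.06, -0.08, 0.1, 0, -0.03, 0, 0],
  [-0.03, 0.03, 0.2, 0, -0.01, 0, 0],
  [-0.02, 0.09, 0.2, 0, 0, 0, 0],
  [0, 0.09, 0.2, 0, 0, 0, 0],
  [0, 0.09, 0.2, 0, 0, 0, 0],
  [0, 0.09, 0.2, 0, 0, 0, 0],
  [0, 0.07, 0.16, 0, 0, 0, 0],
  [0, 0.05, 0.1, 0, 0, 0, 0],
  [0, 0, 0, 0, 0, 0, 0],
])

```text
clock: 10.6
position: [0.5232, 0.0551, 0.0515]
ee_rot: [-2.709, -0.0, -0.39]
force: [0.2, 0.7, -1.8]
finger_gap: 0.0299
```

Run:
```python
from h import *
where()
c=manip.camera_params("wrist");im=manip.grab_frame("wrist")[:,:,::-1].copy()
cv2.imwrite("pics/w7.png",im)
print(proj(c,W(LOG,[(-6,-18,62),(3,-18,79)])).round(1))
h=cv2.cvtColor(im,cv2.COLOR_BGR2HSV)[100:260,200:380]
m=cv2.inRange(h,(0,130,110),(10,255,255))|cv2.inRange(h,(172,130,110),(180,255,255))
n,l,st,ce=cv2.connectedComponentsWithStats(m);k=1+st[1:,4].argmax();print("red",st[k]+[200,100,0,0,0],ce[k]+[200,100])
g=cv2.inRange(cv2.cvtColor(im,cv2.COLOR_BGR2HSV),(45,120,60),(80,255,255));print("green box",cv2.boundingRect(g))
```

```text
t 10.6 M [-69.9 -18.6  64.9] plus [ -6.4 -18.6  94.3] tilt 24.8 yaw -0.0 jawroll 0.0 F_log [ 0.7  0.1 -1.8] gap 0.0299
[[275.5 222. ]
 [275.4 199.8]]
red [237 218   5   9  25] [238.28 221.12]
green box (190, 83, 124, 297)
```

Call:
move_arm([
  [-0.01, 0.04, 0.06, 0, 0, 0, 0],
  [-0.01, 0.05, 0.06, 0, 0, 0, 0],
  [0, 0.05, 0.06, 0, 0, 0, 0],
  [0, 0.05, 0.06, 0, 0, 0, 0],
  [0, 0.03, 0.03, 0, 0, 0, 0],
  [0, 0, 0, 0, 0, 0, 0],
  [0, 0, 0, 0, 0, 0, 0],
  [0, 0, 0, 0, 0, 0, 0],
  [0, 0, 0, 0, 0, 0, 0],
  [0, 0, 0, 0, 0, 0, 0],
])

```text
clock: 11.48
position: [0.5227, 0.0532, 0.0449]
ee_rot: [-2.709, -0.002, -0.39]
force: [0.0, 0.3, -1.8]
finger_gap: 0.0301
```

Run:
```python
from h import *
where()
plan([(*byM(-85,57,25),10)],0)
```

```text
t 11.48 M [-71.9 -18.7  58.4] plus [ -8.3 -18.7  87.7] tilt 24.8 yaw 0.0 jawroll 0.1 F_log [ 0.3  0.1 -1.8] gap 0.0301
max 0.06 10
[[-0.0, 0.06, -0.02, 0.0, -0.0, 0.0, 0.0], [-0.0, 0.06, -0.02, 0.0, -0.0, 0.0, 0.0], [-0.0, 0.06, -0.02, 0.0, -0.0, 0.0, 0.0], [-0.0, 0.06, -0.02, 0.0, -0.0, 0.0, 0.0], [-0.0, 0.06, -0.02, 0.0, -0.0, 0.0, 0.0], [-0.0, 0.06, -0.02, 0.0, -0.0, 0.0, 0.0], [-0.0, 0.06, -0.02, 0.0, -0.0, 0.0, 0.0], [-0.0, 0.06, -0.02, 0.0, -0.0, 0.0, 0.0], [-0.0, 0.06, -0.02, 0.0, -0.0, 0.0, 0.0], [-0.0, 0.06, -0.02, 0.0, -0.0, 0.0, 0.0]]
```

Call:
move_arm([
  [0, 0.07, -0.02, 0, 0, 0, 0],
  [0, 0.07, -0.02, 0, 0, 0, 0],
  [0, 0.07, -0.02, 0, 0, 0, 0],
  [0, 0.07, -0.02, 0, 0, 0, 0],
  [0, 0.07, -0.02, 0, 0, 0, 0],
  [0, 0.07, -0.02, 0, 0, 0, 0],
  [0, 0.07, -0.02, 0, 0, 0, 0],
  [0, 0, 0, 0, 0, 0, 0],
  [0, 0, 0, 0, 0, 0, 0],
  [0, 0, 0, 0, 0, 0, 0],
])

```text
clock: 12.32
position: [0.5191, 0.0444, 0.0447]
ee_rot: [-2.705, -0.001, -0.39]
force: [0.4, 3.8, 1.2]
finger_gap: 0.03
```

Run:
```python
from h import *
where()
```

```text
t 12.32 M [-81.4 -18.8  58. ] plus [-17.9 -18.8  87.6] tilt 25.0 yaw 0.0 jawroll 0.1 F_log [3.6 1.  1.2] gap 0.03
```

Fx is about 3.4 N with the expected spring compression of about 8.5 mm, so the pose estimate holds to about 1 mm. I push 4 mm further and then rotate the plus end down about the minus end.

Call:
move_arm([
  [-0.02, 0.06, -0.03, 0, 0, 0, 0],
  [-0.02, 0.06, -0.03, 0, 0, 0, 0],
  [0, 0.06, -0.03, 0, 0, 0, 0],
  [0, 0.05, -0.03, 0, 0, 0, 0],
  [0, 0, 0, 0, 0, 0, 0],
  [0, 0, 0, 0, 0, 0, 0],
  [0, 0, 0, 0, 0, 0, 0],
  [0, 0, 0, 0, 0, 0, 0],
  [0, 0, 0, 0, 0, 0, 0],
  [0, 0, 0, 0, 0, 0, 0],
])

```text
clock: 13.15
position: [0.5178, 0.0412, 0.0449]
ee_rot: [-2.703, -0.002, -0.39]
force: [2.4, 5.6, 0.5]
finger_gap: 0.0299
```

Run:
```python
from h import *
where()
w=[(*byM(-85.5,57.5-1.5*i/10,25-2.1*i),1) for i in range(1,11)]
plan(w,0)
```

```text
t 13.15 M [-84.9 -18.7  58.1] plus [-21.5 -18.7  87.8] tilt 25.1 yaw 0.0 jawroll 0.1 F_log [ 6.1 -0.1  0.5] gap 0.0299
max 0.37 10
[[-0.04, 0.11, 0.09, -0.37, -0.02, 0.01, 0.0], [0.0, 0.06, 0.07, -0.35, -0.0, 0.0, 0.0], [-0.0, 0.06, 0.07, -0.35, -0.0, -0.0, 0.0], [0.0, 0.06, 0.07, -0.35, 0.0, -0.0, 0.0], [-0.0, 0.06, 0.07, -0.35, -0.0, -0.0, 0.0], [0.0, 0.06, 0.07, -0.35, 0.0, -0.0, 0.0], [0.0, 0.06, 0.07, -0.35, -0.0, 0.0, 0.0], [-0.0, 0.06, 0.07, -0.35, 0.0, 0.0, 0.0], [0.0, 0.06, 0.07, -0.35, -0.0, -0.0, 0.0], [-0.0, 0.06, 0.07, -0.35, -0.0, 0.0, 0.0]]
```

Call:
move_arm([
  [-0.03, 0.08, 0.08, -0.35, 0, 0, 0],
  [0, 0.06, 0.07, -0.35, 0, 0, 0],
  [0, 0.06, 0.07, -0.35, 0, 0, 0],
  [0, 0.06, 0.07, -0.35, 0, 0, 0],
  [0, 0.06, 0.07, -0.35, 0, 0, 0],
  [0, 0.03, 0.03, -0.2, 0, 0, 0],
  [0, 0, 0, 0, 0, 0, 0],
  [0, 0, 0, 0, 0, 0, 0],
  [0, 0, 0, 0, 0, 0, 0],
  [0, 0, 0, 0, 0, 0, 0],
])

```text
clock: 13.98
position: [0.5175, 0.04, 0.0357]
ee_rot: [-2.914, -0.005, -0.391]
force: [-0.0, 4.6, 0.9]
finger_gap: 0.0299
```

Run:
```python
from h import *
where()
s=manip.read_state();print(s['position'],s['ee_rot'])
t0=13
w=[(*byM(-85.5,57,13*(1-i/6)),1) for i in range(1,7)]
plan(w,0)
```

```text
t 13.98 M [-82.4 -18.9  58. ] plus [-14.2 -18.9  73.8] tilt 13.0 yaw -0.0 jawroll 0.3 F_log [4.2 1.8 0.9] gap 0.0299
[0.51753278 0.03996337 0.03571686] [-2.91407328 -0.00546443 -0.39146131]
max 0.37 6
[[-0.05, 0.22, 0.08, -0.37, -0.05, -0.01, 0.0], [0.0, 0.06, 0.07, -0.36, -0.0, 0.0, 0.0], [-0.0, 0.06, 0.07, -0.36, 0.0, 0.0, 0.0], [0.0, 0.06, 0.07, -0.36, 0.0, 0.0, 0.0], [-0.0, 0.06, 0.07, -0.36, -0.0, -0.0, 0.0], [0.0, 0.06, 0.07, -0.36, 0.0, -0.0, 0.0]]
```

Call:
move_arm([
  [-0.03, 0.1, -0.01, 0, -0.03, 0, 0],
  [-0.02, 0.08, -0.01, 0, -0.02, 0, 0],
  [0, 0.08, 0.06, -0.25, 0, 0, 0],
  [0, 0.08, 0.06, -0.35, 0, 0, 0],
  [0, 0.08, 0.07, -0.35, 0, 0, 0],
  [0, 0.08, 0.07, -0.35, 0, 0, 0],
  [0, 0.08, 0.07, -0.35, 0, 0, 0],
  [0, 0.05, 0.03, -0.2, 0, 0, 0],
  [0, 0.02, 0, 0, 0, 0, 0],
  [0, 0.02, 0, 0, 0, 0, 0],
])

```text
clock: 14.82
position: [0.515, 0.0315, 0.0271]
ee_rot: [-3.112, -0.007, -0.393]
force: [0.3, 7.9, 1.8]
finger_gap: 0.0299
```

Run:
```python
from h import *
where()
```

```text
t 14.82 M [-86.  -19.6  57. ] plus [-16.1 -19.8  59.1] tilt 1.7 yaw -0.2 jawroll 0.4 F_log [7.4 2.7 1.8] gap 0.0299
```

Call:
move_arm([
  [-0.04, 0.02, 0, -0.1, -0.03, 0, 0],
  [-0.04, 0.02, 0.02, -0.1, -0.03, 0, 0],
  [-0.01, 0.02, 0.03, -0.08, 0, 0, 0],
  [0, 0, 0.03, 0, 0, 0, 0],
  [0, -0.03, 0.02, 0, 0, 0, 0],
  [0, -0.05, 0, 0, 0, 0, 0],
  [0, -0.05, 0, 0, 0, 0, 0],
  [0, -0.03, 0, 0, 0, 0, 0],
  [0, 0, 0, 0, 0, 0, 0],
  [0, 0, 0, 0, 0, 0, 0],
])

```text
clock: 15.65
position: [0.5165, 0.0354, 0.0254]
ee_rot: [-3.139, -0.008, -0.392]
force: [-2.8, 3.0, 3.3]
finger_gap: 0.0298
```

Run:
```python
from h import *
where()
```

```text
t 15.65 M [-81.  -19.5  56.3] plus [-11.  -19.7  56.5] tilt 0.1 yaw -0.1 jawroll 0.4 F_log [1.7 3.8 3.3] gap 0.0298
```

The plus end is at the contact and the -y saddle flank bears it (Fy 3.8, Fz about 5 N up). I nudge it about 1.5 mm towards +y, then let go.

Call:
move_arm([
  [-0.05, 0, 0, 0, -0.03, 0, 0],
  [-0.05, 0, 0, 0, -0.03, 0, 0],
  [0, 0, 0, 0, 0, 0, 0],
  [0, 0, 0, 0, 0, 0, 60],
  [0, 0, 0, 0, 0, 0, 60],
  [0, 0, 0, 0, 0, 0, 60],
  [0, 0, 0, 0, 0, 0, 60],
  [0, 0, 0, 0, 0, 0, 60],
  [0, 0, 0, 0, 0, 0, 60],
  [0, 0, 0, 0, 0, 0, 60],
])

```text
clock: 16.48
position: [0.5153, 0.0351, 0.0248]
ee_rot: [-3.14, -0.003, -0.392]
force: [0.2, 0.0, 0.4]
finger_gap: 0.0512
```

Run:
```python
from h import *
where()
s=manip.read_state();print(s['position'],s['ee_rot'])
c=manip.camera_params("wrist");im=manip.grab_frame("wrist")[:,:,::-1].copy();cv2.imwrite("pics/w8.png",im)
g=cv2.inRange(cv2.cvtColor(im,cv2.COLOR_BGR2HSV),(45,120,60),(80,255,255))
n,l,st,ce=cv2.connectedComponentsWithStats(g);k=1+st[1:,4].argmax();print("green",st[k])
Rl=R.from_euler('z',LOG[2]).inv()
for v in range(st[k][1]+20,st[k][1]+st[k][3]-10,20):
    x=np.where(l[v]==k)[0];print(v,x.min(),x.max(),(Rl.apply(ray(c,[((x.min()+x.max())/2,v)],.06)-np.r_[LOG[:2],0])*1e3).round(1))
print(proj(c,W(LOG,[(-10,-18,55),(-12,-18,71),(-80,-18,71),(-6,-18,62)])).round(1))
```

```text
t 16.48 M [-81.7 -18.7  55.8] plus [-11.7 -18.8  55.9] tilt 0.1 yaw -0.1 jawroll 0.2 F_log [ 0.1 -0.2  0.4] gap 0.0512
[0.51529873 0.0350578  0.02484073] [-3.13964944e+00 -2.75340881e-03 -3.92113764e-01]
green [ 241  256   73  123 7682]
276 242 312 [[-37.  -18.9  60. ]]
296 242 312 [[-46.8 -18.9  60. ]]
316 242 312 [[-57.  -18.9  60. ]]
336 244 309 [[-67.7 -18.7  60. ]]
356 243 309 [[-78.8 -18.4  60. ]]
[[274.6 211.8]
 [274.5 230.9]
 [275.1 376.5]
 [274.5 207.9]]
```

The cell is released, straight and on the axis, and its minus end is where the home position predicts. Now lift straight up, then shut the fingers.

Call:
move_arm([
  [0, 0, -0.2, 0, 0, 0, 60],
  [0, 0, -0.4, 0, 0, 0, 60],
  [0, 0, -0.6, 0, 0, 0, 60],
  [0, 0, -0.7, 0, 0, 0, 60],
  [0, 0, -0.7, 0, 0, 0, 60],
  [0, 0, -0.7, 0, 0, 0, 60],
  [0, 0, -0.7, 0, 0, 0, 60],
  [0, 0, -0.6, 0, 0, 0, 0],
  [0, 0, -0.3, 0, 0, 0, 0],
  [0, 0, 0, 0, 0, 0, 0],
])

```text
clock: 17.37
position: [0.5148, 0.035, 0.1326]
ee_rot: [-3.139, -0.004, -0.392]
force: [0.5, 0.0, -0.7]
finger_gap: 0.0151
```

Run:
```python
from h import *
s=manip.read_state();print(s['position'],s['ee_rot'],s['force'])
c=manip.camera_params("wrist");im=manip.grab_frame("wrist")[:,:,::-1].copy();cv2.imwrite("pics/w9.png",im)
t=manip.grab_frame("top")[:,:,::-1];sc=manip.grab_frame("scene")[:,:,::-1];cv2.imwrite("pics/s9.png",sc);cv2.imwrite("pics/t9.png",t)
v=np.zeros((600,800,3),np.uint8)
v[:420,:330]=im[:,110:440];v[:500,340:790]=cv2.resize(sc[200:300,210:300],None,fx=5,fy=5,interpolation=cv2.INTER_CUBIC)
cv2.imwrite("pics/v9.png",v)
for n,cc in(("w",c),("s",manip.camera_params("scene"))): print(n,proj(cc,W(LOG,[(-12,-18,71),(-80,-18,71),(-6,-38,62),(-6,2,62),(-12,-18,55)])).round(0).tolist())
P=W(LOG,(118,-18,0))[0]
plan([((P[0],P[1],.13),tool(LOG[2]),10)],0)
```

```text
[0.51483971 0.035031   0.13255977] [-3.13912532 -0.00436755 -0.3918926 ] [ 4.76025558e-01  3.28172028e-04 -6.56771653e-01]
w [[275.0, 170.0], [276.0, 262.0], [304.0, 159.0], [246.0, 159.0], [275.0, 165.0]]
s [[274.0, 234.0], [299.0, 224.0], [266.0, 235.0], [278.0, 242.0], [274.0, 240.0]]
max 0.83 10
[[0.0, -0.83, 0.0, -0.0, -0.0, -0.0, 0.0], [0.0, -0.83, 0.0, -0.0, -0.0, -0.0, 0.0], [0.0, -0.83, 0.0, -0.0, -0.0, -0.0, 0.0], [0.0, -0.83, 0.0, -0.0, -0.0, -0.0, 0.0], [0.0, -0.83, 0.0, -0.0, -0.0, -0.0, 0.0], [0.0, -0.83, 0.0, -0.0, -0.0, -0.0, 0.0], [0.0, -0.83, 0.0, -0.0, -0.0, -0.0, 0.0], [0.0, -0.83, 0.0, -0.0, -0.0, -0.0, 0.0], [0.0, -0.83, 0.0, -0.0, -0.0, -0.0, 0.0], [0.0, -0.83, 0.0, -0.0, -0.0, -0.0, 0.0]]
```

View pics/v9.png

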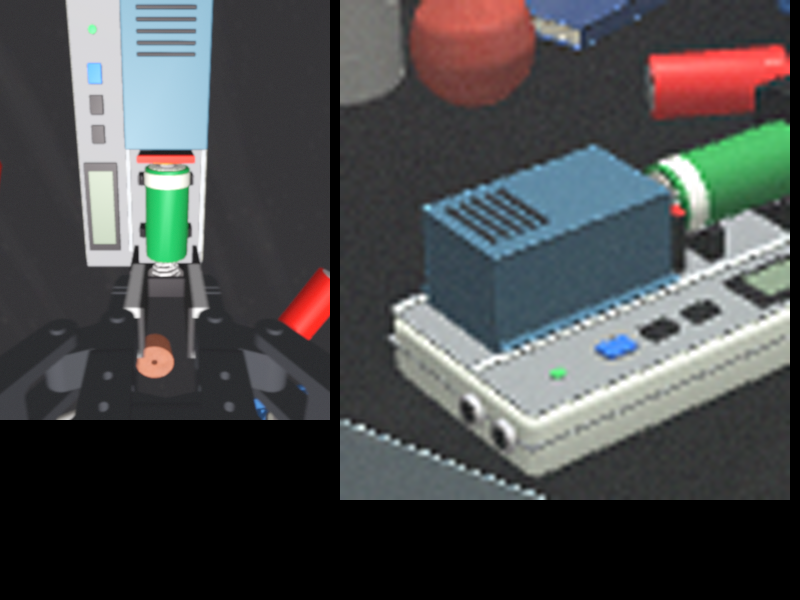

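The last view shows the cell lying level in the bay with its minus end at row 262 (predicted 262), its button at the red-topped wall, and the spring behind it. Now behind the cover.

Call:
move_arm([
  [0, -0.4, 0, 0, 0, 0, 0],
  [0, -0.8, 0, 0, 0, 0, 0],
  [0, -0.9, 0, 0, 0, 0, 0],
  [0, -0.9, 0, 0, 0, 0, 0],
  [0, -0.9, 0, 0, 0, 0, 0],
  [0, -0.9, 0, 0, 0, 0, 0],
  [0, -0.9, 0, 0, 0, 0, 0],
  [0, -0.9, 0, 0, 0, 0, 0],
  [0, -0.7, 0, 0, 0, 0, 0],
  [0, -0.4, 0, 0, 0, 0, 0],
])

```text
clock: 18.35
position: [0.572, 0.1868, 0.1216]
ee_rot: [3.136, 0.011, -0.395]
force: [0.5, -0.0, -0.3]
finger_gap: 0.0001
```

```bash
cat >> h.py <<'E'
def wt():
    s=manip.read_state();L=R.from_euler('z',LOG[2]).inv()
    print("t",round(s['clock'],2),"TCP_log",(L.apply(s['position']-np.r_[LOG[:2],0])*1e3).round(1),"F",L.apply(s['force']).round(1),"rot",s['ee_rot'].round(3),"gap",s['finger_gap'].round(4))
E
python3 - <<'E'
from h import *
wt()
P=W(LOG,(120,-18,0))[0]
plan([((P[0],P[1],.11),tool(LOG[2]),3),((P[0],P[1],.037),tool(LOG[2]),7)],0)
E
```

```text
Traceback (most recent call last):
  File "h.py", line 50, in wt
    print("t",round(s['clock'],2),"TCP_log",(L.apply(s['position']-np.r_[LOG[:2],0])*1e3).round(1),"F",L.apply(s['force']).round(1),"rot",s['ee_rot'].round(3),"gap",s['finger_gap'].round(4))
                                                                                                                                                                     ^^^^^^^^^^^^^^^^^^^^^
AttributeError: 'float' object has no attribute 'round'
```

```bash
sed -i "s/,\"gap\",s\['finger_gap'\].round(4))$/)/" h.py
python3 - <<'E'
from h import *
wt()
P=W(LOG,(120,-18,0))[0]
plan([((P[0],P[1],.1),tool(LOG[2]),3),((P[0],P[1],.037),tool(LOG[2]),7)],0)
E
```

```text
t 18.35 TCP_log [115.2 -13.7 121.6] F [ 0.2 -0.4 -0.3] rot [ 3.136  0.011 -0.395]
max 0.45 10
[[0.08, -0.08, 0.36, 0.02, 0.03, -0.02, 0.0], [0.07, -0.08, 0.36, 0.02, 0.03, -0.02, 0.0], [0.07, -0.08, 0.36, 0.02, 0.03, -0.02, 0.0], [0.0, -0.0, 0.45, 0.0, 0.0, 0.0, 0.0], [0.0, -0.0, 0.45, 0.0, 0.0, 0.0, 0.0], [0.0, -0.0, 0.45, 0.0, 0.0, 0.0, 0.0], [0.0, -0.0, 0.45, 0.0, 0.0, 0.0, 0.0], [0.0, -0.0, 0.45, 0.0, 0.0, 0.0, 0.0], [0.0, -0.0, 0.45, 0.0, 0.0, 0.0, 0.0], [0.0, -0.0, 0.45, 0.0, 0.0, 0.0, 0.0]]
```

Call:
move_arm([
  [0.07, -0.1, 0.3, 0.02, 0.03, -0.02, 0],
  [0.07, -0.1, 0.35, 0.02, 0.03, -0.02, 0],
  [0.07, -0.08, 0.35, 0.02, 0.03, -0.02, 0],
  [0, 0, 0.45, 0, 0, 0, 0],
  [0, 0, 0.5, 0, 0, 0, 0],
  [0, 0, 0.5, 0, 0, 0, 0],
  [0, 0, 0.5, 0, 0, 0, 0],
  [0, 0, 0.4, 0, 0, 0, 0],
  [0, 0, 0.25, 0, 0, 0, 0],
  [0, 0, 0, 0, 0, 0, 0],
])

```text
clock: 19.18
position: [0.5758, 0.1891, 0.0379]
ee_rot: [3.139, 0.006, -0.389]
force: [0.2, 0.1, 1.2]
finger_gap: 0.0003
```

```bash
python3 -c "
from h import *
wt()"
```

```text
t 19.18 TCP_log [118.8 -16.3  37.9] F [ 0.2 -0.1  1.2] rot [ 3.139  0.006 -0.389]
```

Call:
move_arm([
  [0.04, 0.2, 0.02, 0.01, 0.02, 0, 0],
  [0.04, 0.3, 0.02, 0.01, 0.02, 0, 0],
  [0.02, 0.3, 0, 0, 0, 0, 0],
  [0, 0.3, 0, 0, 0, 0, 0],
  [0, 0.3, 0, 0, 0, 0, 0],
  [0, 0.3, 0, 0, 0, 0, 0],
  [0, 0.3, 0, 0, 0, 0, 0],
  [0, 0.3, 0, 0, 0, 0, 0],
  [0, 0.3, 0, 0, 0, 0, 0],
  [0, 0.2, 0, 0, 0, 0, 0],
])

```text
clock: 20.02
position: [0.5555, 0.1321, 0.0387]
ee_rot: [-3.138, -0.002, -0.389]
force: [0.9, 1.7, -1.6]
finger_gap: -0.0001
```

```bash
python3 -c "
from h import *
wt()"
```

```text
t 20.02 TCP_log [ 58.3 -19.2  38.7] F [ 1.9 -0.2 -1.6] rot [-3.138e+00 -2.000e-03 -3.890e-01]
```

Call:
move_arm([
  [-0.02, 0.25, 0, 0, 0, 0, 0],
  [-0.02, 0.25, 0, 0, 0, 0, 0],
  [0, 0.25, 0, 0, 0, 0, 0],
  [0, 0.25, 0, 0, 0, 0, 0],
  [0, 0.25, 0, 0, 0, 0, 0],
  [0, 0.2, 0, 0, 0, 0, 0],
  [0, 0.15, 0, 0, 0, 0, 0],
  [0, 0.12, 0, 0, 0, 0, 0],
  [0, 0.1, 0, 0, 0, 0, 0],
  [0, 0.1, 0, 0, 0, 0, 0],
])

```text
clock: 20.85
position: [0.5389, 0.0926, 0.0389]
ee_rot: [-3.138, -0.003, -0.39]
force: [0.8, 2.2, -1.5]
finger_gap: 0.0002
```

```bash
python3 -c "
from h import *
wt()"
```

```text
t 20.85 TCP_log [ 15.5 -18.8  38.9] F [ 2.4  0.  -1.5] rot [-3.138e+00 -3.000e-03 -3.900e-01]
```

Still 2.4 N, so it is sliding freely. About 4 mm left: I push until the force rises at the stop.

Call:
move_arm([
  [0, 0.08, 0, 0, 0, 0, 0],
  [0, 0.08, 0, 0, 0, 0, 0],
  [0, 0.08, 0, 0, 0, 0, 0],
  [0, 0.08, 0, 0, 0, 0, 0],
  [0, 0.08, 0, 0, 0, 0, 0],
  [0, 0.08, 0, 0, 0, 0, 0],
  [0, 0.08, 0, 0, 0, 0, 0],
  [0, 0.08, 0, 0, 0, 0, 0],
  [0, 0.08, 0, 0, 0, 0, 0],
  [0, 0.08, 0, 0, 0, 0, 0],
])

```text
clock: 21.68
position: [0.5377, 0.0888, 0.0393]
ee_rot: [-3.116, -0.009, -0.394]
force: [4.6, 15.3, -5.0]
finger_gap: 0.0005
```

```bash
python3 -c "
from h import *
wt()"
```

```text
t 21.68 TCP_log [ 11.5 -19.1  39.3] F [15.9  1.6 -5. ] rot [-3.116 -0.009 -0.394]
```

At the stop: TCP x is 11.5 (expected 11) and the force rose to 16 N. I back off and rise.

Call:
move_arm([
  [0, -0.2, 0, -0.1, 0, 0, 0],
  [0, -0.4, 0, -0.1, 0, 0, 0],
  [0, -0.5, 0, 0, 0, 0, 0],
  [0, -0.4, -0.2, 0, 0, 0, 0],
  [0, -0.2, -0.6, 0, 0, 0, 0],
  [0, 0, -0.8, 0, 0, 0, 0],
  [0, 0, -0.8, 0, 0, 0, 0],
  [0, 0, -0.8, 0, 0, 0, 0],
  [0, 0, -0.5, 0, 0, 0, 0],
  [0, 0, 0, 0, 0, 0, 0],
])

```text
clock: 22.52
position: [0.5504, 0.1241, 0.1173]
ee_rot: [-3.14, -0.007, -0.391]
force: [0.2, 0.5, 1.1]
finger_gap: -0.0003
```

Run:
```python
from h import *
wt()
c=manip.camera_params("top");t=manip.grab_frame("top")[:,:,::-1].copy();o=cv2.imread("pics/top0.png");cv2.imwrite("pics/t10.png",t)
sc=manip.grab_frame("scene")[:,:,::-1].copy();cv2.imwrite("pics/s10.png",sc)
cs=manip.camera_params("scene")
def box(im,lo,hi,b):
    x0,y0,x1,y1=b;m=cv2.inRange(cv2.cvtColor(im,cv2.COLOR_BGR2HSV)[y0:y1,x0:x1],lo,hi)
    n,l,st,ce=cv2.connectedComponentsWithStats(m);k=1+st[1:,4].argmax();return st[k]+[x0,y0,0,0,0],(ce[k]+[x0,y0]).round(1)
Lt=[(-86,-44,79),(-86,8,79),(0,-44,79),(0,8,79)]
for n,cam,im,b in(("top",c,t,(150,230,262,320)),("scene",cs,sc,(215,205,335,300))):
    print(n,"cover",box(im,(92,60,50),(108,200,255),b),"pred shut",proj(cam,W(LOG,Lt)).round(0).tolist())
    print(n,"green left", int(cv2.inRange(cv2.cvtColor(im,cv2.COLOR_BGR2HSV)[b[1]:b[3],b[0]:b[2]],(45,120,60),(80,255,255)).sum()/255))
# change outside logger in top view
d=cv2.absdiff(t,o).max(2)>60;n,l,st,ce=cv2.connectedComponentsWithStats(d.astype(np.uint8))
print("changed blobs",[s.tolist() for s in st[1:] if s[4]>25])
```

```text
t 22.52 TCP_log [ 49.  -17.5 117.3] F [0.6 0.  1.1] rot [-3.14  -0.007 -0.391]
top cover (array([ 150,  230,   33,   90, 1547]), array([159.8, 267.9])) pred shut [[249.0, 268.0], [239.0, 293.0], [210.0, 252.0], [199.0, 277.0]]
top green left 0
scene cover (array([ 262,  216,   49,   40, 1254]), array([286. , 235.9])) pred shut [[293.0, 216.0], [309.0, 224.0], [261.0, 227.0], [277.0, 237.0]]
scene green left 3
changed blobs [[66, 204, 109, 148, 7663], [169, 214, 4, 19, 45], [71, 226, 9, 33, 116], [356, 228, 34, 20, 471], [152, 234, 60, 57, 1718], [202, 253, 48, 37, 687], [41, 259, 27, 100, 1070], [232, 268, 14, 19, 103], [48, 318, 95, 74, 4554], [21, 379, 149, 41, 3862]]
```

The scene view shows the cover spanning columns 262–311 with its top at row 216, matching the predicted shut position (261–309, 216). In the tray only the green cell's slot has changed. The arm is clear of everything.

```bash
python3 -c "
from rig import manip
print(manip.sign_off())"
```

```text
the job is handed in; nothing more can be done
None
```

The green cell is in the logger's bay with the cover shut over it, and I handed the job in at about 22.6 s of the 51 s allowed.

**What I did:** I took the green cell from the tray and brought it in tilted 25° with the plus end up. I pressed its minus end about 12 mm into the spring, lowered the plus end to the contact and let go. Then I pushed the cover shut with the closed fingers.

**Last checks:**
- **Cell:** after release it lay level on the bay axis, with its button at the brass contact. Its minus end was at the row expected for the home position.
- **Cover:** it slid at about 2 N, then met a firm stop at 16 N, 0.5 mm from the expected shut position. The scene camera also shows it shut, with no green showing in the top view and only 3 green pixels in the scene view.
- **Other things:** in the top view, the only change in the tray is the emptied green slot. The grey cell and the bystanders show no change. The other changed areas are the logger and cover, and large ones at the left and front edge of the picture that I took to be the arm but did not view. The arm touches nothing.

**What failed or disagreed:**
- **First grasp:** it closed above the cell because the finger tips really sit about 20 mm behind the reported TCP. The cell did not move, and the second grasp, set lower, held.
- **Finger gap:** it read 30 mm on the 32 mm cell.
- **Logger position:** the top and wrist cameras differed by about 2.5 mm along its long side. The spring force fitted the pose I used to within about 1 mm.
- **Final top-view cover match:** it probably caught the arm or background, so I did not use it.

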